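# Follow the collecting cup on a coasting fraction carousel with a drop-sensor probe

### The job

Take the drop-sensor probe out of its stand, give the fraction carousel a gentle push so that it coasts freely at about one turn in five or six seconds (never faster than one turn in three), and promptly bring the probe's tip over the wide cup on it. Stay with the cup while the carousel runs down by itself: probe upright, its tip a finger's width or two above the middle of the moving cup's mouth, touching nothing. The program finishes while still holding the probe over the cup, once the carousel has come to rest; leave the other things on the bench alone.

Things in the scene. Friction and masses are not known exactly. Their poses are not given: they have to be found in the camera images.
- housing: Fixed square grey housing of the carousel, 250 x 250 mm, 54 mm high; origin on the bench under its centre, so the carousel's vertical turning axis passes through this point. Its x axis is the direction of joint carousel = 0 for the cup. It may be turned on the bench.
- carousel (a joint): Angle of the carousel about the vertical axis through the housing's centre (rad), growing anticlockwise from above, in practice unlimited both ways; it is the cup's direction in the housing's frame. Coasts on a free bearing: moment of inertia 0.0115 kg m2 (varies by a quarter), viscous friction 0.00125 N m s/rad, dry friction 0.0008 N m. From 1.2 rad/s it takes some 10 s to rest.
- hub (a point): Top centre of the small steel hub of the carousel, on the turning axis, 91 mm above the bench. The carousel: white disc, 250 mm diameter, 1.5 kg, top face at 75 mm; on a ring of 90 mm radius stand the cup (0 deg), a steel finger peg (+100 deg) and eight slim capped tubes (19 mm, tops at 115 mm) from 150 to 304 deg. A push of about 1 N on the peg is plenty.
- cup_mouth (a point): Centre of the open mouth, at rim height (120 mm above the bench), of the one wide steel cup on the carousel: 53 mm outside and 48 mm inside diameter at the rim, 90 mm from the turning axis.
- peg_top (a point): Centre of the top of the finger peg, an upright steel pin of 18 mm diameter, 90 mm from the turning axis and 100 deg anticlockwise of the cup; its top is 157 mm above the bench, 37 mm higher than the cup's rim, so it can be pushed sideways with the probe's nose just above rim height.
- stand: Fixed grey block 80 x 80 x 70 mm with a vertical hole of 20 mm through its middle, in which the probe hangs by its shoulder; origin at the centre of its underside.
- probe: Drop-sensor probe, 150 mm long, 90 g, upright in the stand: steel nose of 14 mm diameter (60 mm long, down), then a black round body of 25 mm diameter from 60 to 150 mm above the tip. Origin at the tip (lower end of the nose), z axis up along the probe. In the stand the tip is 10 mm above the bench and the body is free from 70 to 160 mm; grip it there, middle or higher.
- reagent: Bystander: amber glass bottle, 60 mm dia, 120 mm tall; origin at its underside. Leave alone.
- beaker: Bystander: open glass beaker, 72 mm dia, 85 mm tall; origin at its underside. Leave alone.
- tipbox: Bystander: closed clear box 120 x 80 x 55 mm; origin at its underside. Leave alone.
- dish: Bystander: shallow glass dish, 90 mm dia, 16 mm high; origin at its underside. Leave alone.
- spanner: Bystander: steel wrench lying flat; origin at its underside. Leave alone.
- vial: Bystander: small glass jar, 32 mm dia, 55 mm tall; origin at its underside. Leave alone.
Mind the look-alikes: they are no part of the job. There is more than one size of the probe; the one meant has the size given above.

How it is judged (in metres and radians):
On the way, in this order (a step that is already met when the one before it is completed fails the run):
1. the probe is lifted out of its stand, held in the fingers (contact force between the fingers and probe above 1 N and height (world z) of probe above 0.075 m), for 0.2 s.
2. the carousel has been set turning at more than 0.5 rad/s, with the probe in hand (contact force between the fingers and probe above 1 N and (velocity of joint carousel above 0.5 rad/s or velocity of joint carousel below -0.5 rad/s)), for 0.1 s.
3. for 4 s the upright probe's tip stays over the cup (within 20 mm of its centre, 3 to 50 mm above the rim) while the carousel coasts untouched above 0.2 rad/s (horizontal distance between probe and cup_mouth below 0.02 m and z of probe in the frame of cup_mouth between 0.003 and 0.05 m and angle between probe's own z axis and vertical below 0.25 rad and contact force between each of probe, the arm, the fingers and housing below 0.02 N and contact force between the fingers and probe above 1 N and (velocity of joint carousel above 0.2 rad/s or velocity of joint carousel below -0.2 rad/s)), for 4 s.
At the end, for the whole second after the job is handed in: The carousel is at rest (under 0.04 rad/s) and untouched; the probe is held in the fingers, upright within 0.25 rad, its tip within 20 mm of the centre of the cup's mouth and 3 to 50 mm above its rim (horizontal distance between probe and cup_mouth below 0.02 m and z of probe in the frame of cup_mouth between 0.003 and 0.05 m and angle between probe's own z axis and vertical below 0.25 rad and contact force between each of probe, the arm, the fingers and housing below 0.02 N and contact force between the fingers and probe above 1 N and not (velocity of joint carousel above 0.04 rad/s or velocity of joint carousel below -0.04 rad/s)); the arm keeps its last pose, push and grip.
It fails at once if the carousel is spun faster than 2.1 rad/s (velocity of joint carousel above 2.1 rad/s or velocity of joint carousel below -2.1 rad/s).
It fails at once if the carousel or its housing is pushed with more than 20 N (contact force between any of probe, the fingers, the arm and housing above 20 N).
It fails at once if a bystander is moved by more than 30 mm (distance of any of reagent, beaker, tipbox, dish, spanner, vial from where it was at the start of the episode above 0.03 m).
It also fails if it takes over 67 s, if anything falls off the work surface, if the arm or the gripper's body presses on something with over 40 N, if the wrist force passes 120 N, or if a joint passes its speed limit or range.

### The arm

A 6-joint arm with a two-finger parallel gripper is mounted at the origin on the work surface. World frame = base frame: x ahead of the robot, y to its left, z up, the work surface at z = 0. Lengths are in m, angles in degrees, forces in N, time in s.
With the tool pointing down it reaches from about 0.25 to 0.725 m from the base axis. Payload 9.7 kg.
Tool frame: the origin (TCP) lies at the very end of the fingers, on their centre line; the grasp point (between the pads) lies 19 mm behind it (bot.grip_point_offset is the distance from the TCP to the grasp point, in m); y points along the fingers, x is the direction in which the jaws open and shut, and the axes are right-handed (so a half turn about y gives the same grasp; the last joint's range is limited). The gripper opens to 85 mm and grips with 20 to 120 N. Pads are 22 mm wide; open, the fingers measure 114 mm over their backs; the gripper's body (76 mm by 85 mm) begins 54 mm behind the grasp point. The pads swing forward as they close: fully open they stand 13 mm farther back than shut.
Start: joints at [75.917, 4.979, 10.078, 95.1, 0, 90], TCP at [0.134, 0.533, 0.231] pointing down, gripper open.
Joint ranges: [-179.16, 179.16], [-48.56, 103.87], [-65.8, 70.77], [-126.05, 130.52], [-82.76, 87.17], [-180, 180]. Speed limits (degrees/s): [127.2, 127.2, 147.25, 180, 180, 180].

### API

Orientations are given as [roll, pitch, yaw] about the fixed x, y, z axes, in that order (R = Rz(yaw) Ry(pitch) Rx(roll)).
In Python, from workcell import bot gives the robot as it stands.
- The arm moves only by the shell command python3 -m inch 'ROWS' [FORCE]. ROWS is JSON, a list of rows, each a list of 3 entries, a list of its own where there are three numbers: the shift along the tool's x, y, z in mm, then the turn, a rotation vector about the tool's x, y, z in rad, then the finger opening in mm, from 0 to 85.4. In form: [[[x, y, z], [ax, ay, az], grip], ...]. A call has 1 to 20 rows; each row is the pose to reach, as a shift and turn from the pose measured when the call began, along the tool's axes at that moment; what a row does not reach only later rows make up. A row lasts 1/10 s, in which the tool goes at most 50 mm and 8.59 degrees, less where a joint would pass 70% of its speed; a pose out of reach is approached as far as the arm can. A call with a gripper value outside its range is refused whole. The fingers move at their own pace and stop on an object; FORCE is the grip in N (left out, the last holds). Time passes only in rows, so rows that repeat a pose let the fingers close. It gives the time, the measured TCP pose, the force and the opening at its end, in the units of the state.
- bot.get_obs(): the state, without advancing time (a new reading comes with each control period).
- bot.camera(name): name is "scene" or "top" or "wrist"; returns a dict with "frame" (420x560x3 uint8, red, green, blue), "mtx" (3x3 intrinsics, pixels), "k1" (the pictures are not rectified: a ray, as slopes to the right and down, at radius r is drawn at 1 + k1 r^2 times it, then the intrinsics apply), "origin" and "orientation" of the camera in the world. Camera axes: x right, y down, z forward; pixel columns grow to the right and rows downward; lengths in m; the calibration is good to about 2 mm. A picture is of the moment at which its call begins. There is no depth.
- bot.job_done(): hands the job in, once; it reports no verdict.
Trained networks look in a picture, given as the dict that the camera call returned (one of the last four; its "shot" number tells which), for a name from the list of things; names that differ only in an ending like _2 or _b are one class to them, and where a whole thing is asked for, a point or a joint stands for the part that bears it (a point fixed in the world has none). Each returns a list of dicts, best first, with "confidence" (0 to 1); they miss things now and then, are a little off and sometimes report something else, mostly with a low value. They report only what shows in the picture. A call takes as long as a camera call. They do not tell look-alikes from the thing itself.
- bot.search_frame(picture, name): "box" ([left, top, right, bottom] in pixels, round what is visible of it).
- bot.cut_out(picture, name): "region" (420x560 bool, what is visible of it) and "box" ([left, top, right, bottom] in pixels, round what is visible of it).
The state is a dict: "time": time; "q": joint angles; "qd": joint speeds; "joint_efforts": joint torques, N m; "ee_pos": TCP position; "tcp_rot": TCP orientation; "wrist_force": force on the tool from outside, world axes, zero at the start; "torque": the same for the moment, N m; "opening": finger opening in m.
Only numpy, scipy, OpenCV 4.12 (cv2) and the standard library are available. Lean on these libraries where they do the work, as an engineer would, in place of code of your own. Each camera call takes 0.05 s, during which the arm holds its last target. There are 200 camera calls.

## Working session

There is one attempt and no reset: what is moved stays moved. The work goes in short steps, Python scripts to look and compute and a shell command to move; the robot and the scene stay as the last step left them, time stands still between calls to the robot, and variables do not carry over. Pictures are saved under pics/ and viewed, about 8 in all and at most 12, crops included, and the job is handed in when it is done.

```bash
ls; mkdir -p pics; python3 - <<'E'
from workcell import bot
import cv2
o=bot.get_obs();print(o)
for n in ("scene","top"):
    p=bot.camera(n);cv2.imwrite(f"pics/{n}0.png",cv2.cvtColor(p["frame"],cv2.COLOR_RGB2BGR))
    print(n,p["mtx"],p["k1"],p["origin"],p["orientation"])
    for t in ("housing","carousel","hub","cup_mouth","peg_top","stand","probe"):
        print(t,[([round(float(v)) for v in d["box"]],round(d["confidence"],2)) for d in bot.search_frame(p,t)])
print(bot.get_obs()["time"])
E
```

```text
pics
{'time': 0.0, 'q': array([7.59154007e+01, 5.01076393e+00, 1.00334045e+01, 9.51007366e+01,
       6.78224676e-04, 9.00011948e+01]), 'qd': array([ 0.04713546,  0.04365512, -0.0112218 ,  0.03774264,  0.03096355,
        0.09561516]), 'joint_efforts': array([-5.74844016e-04, -5.20390248e+01,  4.64801788e+01,  1.65508571e-02,
       -1.26087725e-04, -2.62876756e-05]), 'ee_pos': array([0.13378197, 0.53322876, 0.23057691]), 'tcp_rot': array([-8.99993234e+01,  7.80960360e-02,  7.59142059e+01]), 'wrist_force': array([-0.18296364, -0.02882332,  0.61928769]), 'torque': array([0.03183317, 0.02723197, 0.005931  ]), 'opening': 0.08517356938210323}
scene [[526.89088596   0.         274.65274933]
 [  0.         526.89088596 210.51083766]
 [  0.           0.           1.        ]] -0.13207675857886167 [ 1.02017695 -0.71081776  1.22935141] [-141.60608076    0.85841255   31.68114331]
housing [([202, 196, 322, 294], 0.56)]
carousel [([217, 190, 309, 276], 0.81)]
hub [([218, 194, 310, 277], 0.77)]
cup_mouth [([220, 193, 310, 277], 0.62), ([280, 141, 318, 174], 0.28)]
peg_top [([217, 190, 309, 276], 
[... 180 characters left out ...]
2780627   0.         282.84428842]
 [  0.         543.02780627 221.1866554 ]
 [  0.           0.           1.        ]] -0.14037979442270848 [0.38332322 0.01336959 1.88069512] [-174.79721597   -0.38558945  -88.86719278]
housing [([253, 188, 332, 263], 0.82)]
carousel [([255, 184, 331, 262], 0.68), ([253, 186, 334, 262], 0.36)]
hub [([255, 187, 332, 261], 0.97)]
cup_mouth [([258, 186, 328, 263], 0.86), ([222, 164, 231, 175], 0.66), ([254, 185, 331, 266], 0.65), ([188, 195, 205, 212], 0.61), ([248, 153, 275, 177], 0.2)]
peg_top [([257, 189, 329, 260], 0.82)]
stand [([178, 234, 210, 262], 0.84)]
probe [([216, 220, 230, 231], 0.56), ([148, 253, 172, 261], 0.53), ([185, 242, 196, 251], 0.51)]
0.8
```

```bash
python3 - <<'E'
import cv2,numpy as np
a=cv2.imread("pics/scene0.png")[80:310,190:400];b=cv2.imread("pics/top0.png")[130:300,130:350]
cv2.imwrite("pics/a.png",cv2.resize(a,None,fx=2.6,fy=2.6,interpolation=3));cv2.imwrite("pics/b.png",cv2.resize(b,None,fx=3.5,fy=3.5,interpolation=3))
E
```

```text
(no output)
```

View pics/a.png

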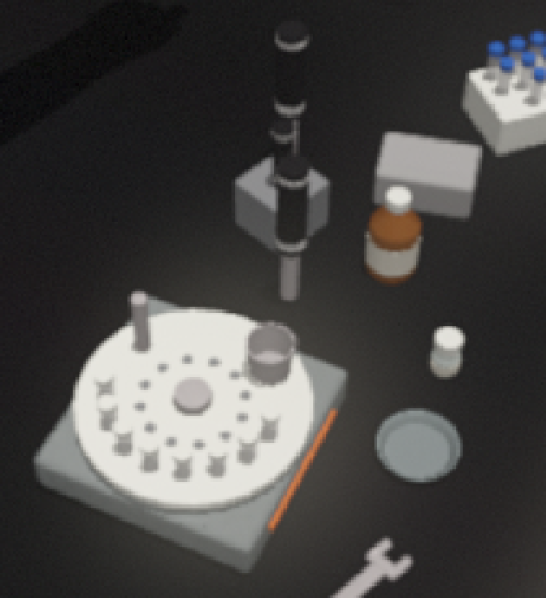

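View pics/b.png

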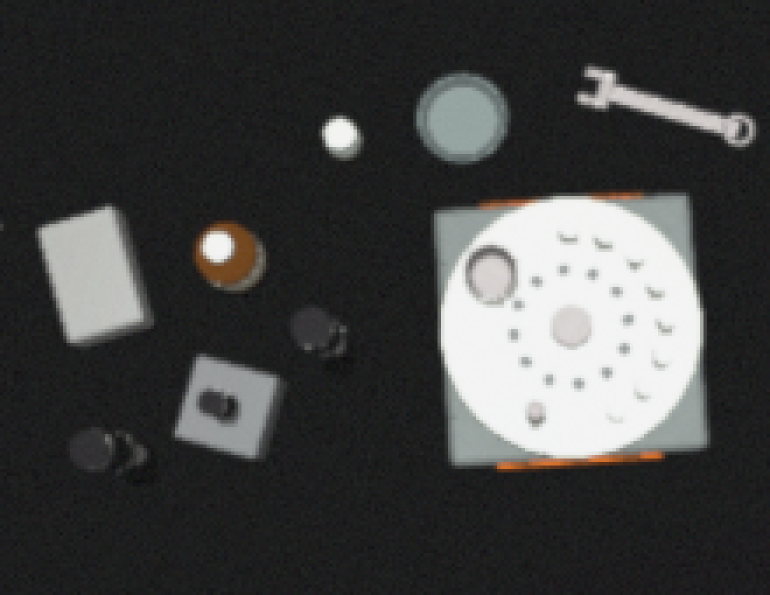

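View pics/top0.png

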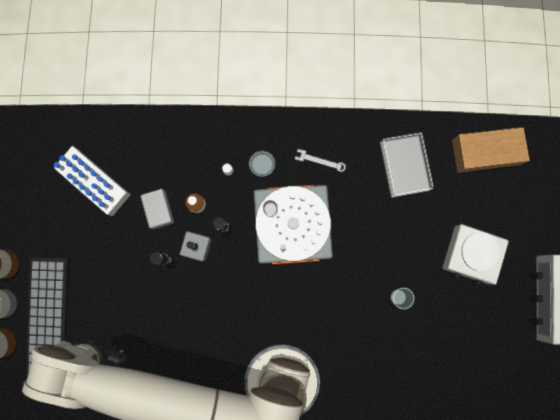

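```bash
cat > h.py <<'E'
import numpy as np,cv2
from scipy.spatial.transform import Rotation as R
def cam(p):
    return np.array(p["mtx"]),p["k1"],np.array(p["origin"]),R.from_euler("xyz",p["orientation"],degrees=True).as_matrix()
def at(p,uv,z):
    K,k,o,M=cam(p);d=np.array([k,0,0,0,0.])
    n=cv2.undistortPoints(np.array([[uv]],float),K,d)[0,0]
    r=M@np.array([n[0],n[1],1]);return o+r*(z-o[2])/r[2]
def proj(p,X):
    K,k,o,M=cam(p)
    c=(np.atleast_2d(X)-o)@M
    return cv2.projectPoints(c,np.zeros(3),np.zeros(3),K,np.array([k,0,0,0,0.]))[0][:,0]
E
python3 - <<'E'
from h import *
from workcell import bot
p=bot.camera("top");s=bot.camera("scene")
for n,uv,z in [("probe top",(192.3,245.4),.16),("stand",(195.6,246.4),.07),("decoyA",(220,223.7),.19),("decoyB",(156.6,258.6),.19),("hub",(293.4,223.4),.091),("cup",(270.3,208.6),.12),("peg",(283.4,246.6),.157)]:
    X=at(p,uv,z);print(n,X.round(4),"scene px",proj(s,X).round(1), "zoom", ((proj(s,X)-[190,80])*2.6).round())
h=at(p,(293.4,223.4),.091)
for n,uv,z in [("cup",(270.3,208.6),.12),("peg",(283.4,246.6),.157)]:
    d=(at(p,uv,z)-h)[:2];print(n,np.hypot(*d),np.degrees(np.arctan2(d[1],d[0])))
for n,uv,z in [("decoyA nose",(290/2.6+190,298/2.6+80),0.),("hub",(192/2.6+190,393/2.6+80),.091),("peg",(139/2.6+190,299/2.6+80),.157),("cup",(270/2.6+190,340/2.6+80),.12)]:
    print(n,at(s,uv,z).round(4))
E
```

```text
probe top [0.4571 0.2911 0.16  ] scene px [[296.  130.4]] zoom [[276. 131.]]
stand [0.4578 0.2944 0.07  ] scene px [[296.3 151.4]] zoom [[276. 186.]]
decoyA [0.5256 0.2015 0.19  ] scene px [[301.3 150.2]] zoom [[289. 183.]]
decoyB [0.4119 0.3975 0.19  ] scene px [[300.9  97.6]] zoom [[288.  46.]]
hub [ 0.5399 -0.0305  0.091 ] scene px [[261.8 231.4]] zoom [[187. 394.]]
cup [0.5842 0.0464 0.12  ] scene px [[290.8 212.1]] zoom [[262. 343.]]
peg [0.4595 0.0015 0.157 ] scene px [[242.  195.9]] zoom [[135. 301.]]
cup 0.08883224173088143 60.018773915387975
peg 0.08649151591222105 158.26721010341555
decoyA nose [0.5306 0.2034 0.    ]
hub [ 0.5441 -0.0269  0.091 ]
peg [0.4613 0.006  0.157 ]
cup [0.5889 0.0544 0.12  ]
```

```bash
python3 -m inch '[[[0,-40,0],[0,0.15,0],85],[[-155,-40,-373],[0,1.325,0],85],[[-155,-40,-373],[0,1.325,0],85],[[-155,-40,-373],[0,1.325,0],85],[[-155,-40,-373],[0,1.325,0],85],[[-155,-40,-373],[0,1.325,0],85],[[-155,-40,-373],[0,1.325,0],85],[[-155,-40,-373],[0,1.325,0],85],[[-155,-40,-373],[0,1.325,0],85],[[-155,-40,-373],[0,1.325,0],85],[[-155,-40,-373],[0,1.325,0],85],[[-155,-40,-373],[0,1.325,0],85],[[-155,-40,-373],[0,1.325,0],85]]' 60
python3 - <<'E'
from h import *
from workcell import bot
o=bot.get_obs();print(o["q"].round(1),o["ee_pos"],o["tcp_rot"],o["wrist_force"])
p=bot.camera("wrist");cv2.imwrite("pics/w1.png",cv2.cvtColor(p["frame"],cv2.COLOR_RGB2BGR))
print(p["origin"],p["orientation"])
for n in ("probe","stand"):print(n,[([round(float(v)) for v in d["box"]],round(d["confidence"],2)) for d in bot.search_frame(p,n)])
print(proj(p,[[.458,.292,.16],[.458,.292,.07],[.526,.202,.19],[.412,.398,.19]]).round())
E
```

```text
time: 2.2
ee_pos: [0.457, 0.2933, 0.2716]
tcp_rot: [-90.0, -0.0, 0.1]
wrist_force: [0.6, -0.7, 0.5]
opening: 0.0846
[ 32.7   5.1  14.7  99.6   0.  122.6] [0.45695968 0.29331696 0.27156409] [-8.99804084e+01 -1.27595548e-02  1.38061736e-01] [ 0.61683072 -0.65180158  0.50339042]
[0.45628839 0.35943329 0.41380882] [ 1.64757841e+02 -1.20418723e-02  1.57150596e-01]
probe [([266, 166, 305, 220], 0.86), ([331, 245, 411, 396], 0.74), ([160, 1, 245, 89], 0.63)]
stand [([232, 126, 336, 234], 0.78)]
[[282. 217.]
 [281. 192.]
 [381. 355.]
 [199.  44.]]
```

View pics/w1.png

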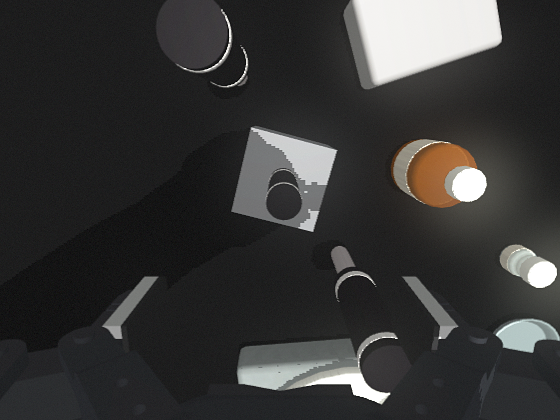

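```bash
python3 - <<'E'
from h import *
from workcell import bot
p=bot.camera("wrist")
print("probe",at(p,(284,202),.16),"stand",at(p,(283.5,180),.07),"dia",at(p,(266.5,202),.16)-at(p,(302,202),.16))
print("A top",at(p,(385,363),.195),"B",at(p,(194,34),.195), "A nose",at(p,(341,255),0.005))
E
```

```text
probe [0.45956412 0.30269029 0.16      ] stand [0.46009087 0.30338812 0.07      ] dia [-2.45672084e-02 -5.70287074e-05  0.00000000e+00]
A top [0.52794013 0.19938729 0.195     ] B [0.41067552 0.40206598 0.195     ] A nose [0.5278491  0.20539426 0.005     ]
```

```bash
python3 -m inch '[[[3,40,9],[0,0,0],85],[[3,80,9],[0,0,0],85],[[3,120,9],[0,0,0],85],[[3,145,9],[0,0,0],85],[[3,158,9],[0,0,0],85],[[3,158,9],[0,0,0],85],[[3,158,9],[0,0,0],85]]'
python3 - <<'E'
from h import *
from workcell import bot
p=bot.camera("wrist");cv2.imwrite("pics/w2.png",cv2.cvtColor(p["frame"],cv2.COLOR_RGB2BGR))
o=bot.get_obs();print(o["ee_pos"],o["wrist_force"])
for n in ("probe","stand"):print(n,[([round(float(v)) for v in d["box"]],round(d["confidence"],2)) for d in bot.search_frame(p,n)])
print(proj(p,[[.4597,.3027,.16]]).round())
E
```

```text
time: 3.1
ee_pos: [0.4606, 0.3026, 0.1149]
tcp_rot: [-89.9, -0.1, 0.1]
wrist_force: [-0.6, 0.0, 0.3]
opening: 0.085
[0.46092775 0.30263875 0.11534477] [-0.02942263 -0.68155333  0.47307829]
probe [([0, 2, 220, 83], 0.86), ([353, 323, 398, 404], 0.77), ([233, 224, 320, 384], 0.65)]
stand [([189, 145, 374, 327], 0.58)]
[[278. 348.]]
```

View pics/w2.png

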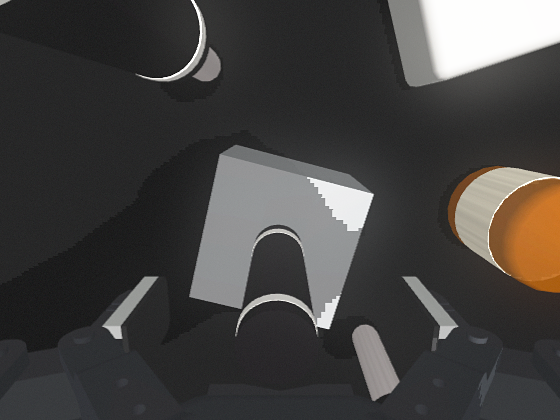

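```bash
python3 -m inch '[[[-1,1,2],[0,0,0],85],[[-1,1,2],[0,0,0],20],[[-1,1,2],[0,0,0],15],[[-1,1,2],[0,0,0],15],[[-1,1,2],[0,0,0],15],[[-1,1,2],[0,0,0],15],[[-1,1,2],[0,0,0],15],[[-1,1,2],[0,0,0],15]]' 70
```

```text
time: 4.05
ee_pos: [0.4599, 0.3046, 0.1144]
tcp_rot: [-89.9, -0.1, 0.1]
wrist_force: [-1.2, -1.5, 2.7]
opening: 0.0234
```

```bash
python3 - <<'E'
from h import *
from workcell import bot
p=bot.camera("wrist")
print("stand",at(p,(278,243),.07),"probe",at(p,(278,336),.16))
p=bot.camera("scene");print("x");o=bot.get_obs();print(o["opening"],o["ee_pos"],o["wrist_force"],o["torque"])
E
```

```text
stand [0.458599   0.30715112 0.07      ] probe [0.45880544 0.30909599 0.16      ]
x
0.02348818049652106 [0.45992957 0.30463818 0.11440413] [-1.96353682 -0.97956239  4.2625864 ] [-0.11623013  0.4287066   0.01212918]
```

```bash
python3 -m inch '[[[0,-10,0],[0,0,0],15],[[0,-25,0],[0,0,0],15],[[0,-50,0],[0,0,0],15],[[0,-80,0],[0,0,0],15],[[0,-110,0],[0,0,0],15],[[0,-140,0],[0,0,0],15],[[0,-170,0],[0,0,0],15],[[0,-190,0],[0,0,0],15],[[0,-196,-10],[0,0,0],15],[[0,-196,-35],[0,0,0],15],[[2,-196,-70],[0,0,0],15],[[4,-196,-110],[0,0,0],15],[[6,-196,-150],[0,0,0],15],[[8,-196,-190],[0,0,0],15],[[10,-196,-225],[0,0,0],15],[[11,-196,-250],[0,0,0],15],[[11,-196,-260],[0,0,0],15],[[11,-196,-265],[0,0,0],15],[[11,-196,-265],[0,0,0],15]]'
python3 - <<'E'
from h import *
from workcell import bot
p=bot.camera("wrist");cv2.imwrite("pics/w3.png",cv2.cvtColor(p["frame"],cv2.COLOR_RGB2BGR))
o=bot.get_obs();print(o["time"],o["opening"],o["ee_pos"],o["tcp_rot"],o["wrist_force"])
e=o["ee_pos"];print("tip pred",proj(p,[e+[0,0,-.104]]))
for n in ("probe","carousel","cup_mouth","hub","peg_top"):print(n,[([round(float(v)) for v in d["box"]],round(d["confidence"],2)) for d in bot.search_frame(p,n)])
print(proj(p,[[.54,-.03,.091],[.585,.048,.12],[.46,.003,.157]]).round())
E
```

```text
time: 6.05
ee_pos: [0.4708, 0.0392, 0.3099]
tcp_rot: [-89.9, -0.1, 0.1]
wrist_force: [1.0, -0.2, -0.3]
opening: 0.0237
6.1 0.023515999295086 [0.47087593 0.03969801 0.30986503] [-89.88770238  -0.12845763   0.11367298] [ 0.45684536  1.28086477 -0.4825742 ]
tip pred [[280.26407093 217.59061788]]
probe [([320, 1, 366, 32], 0.62)]
carousel [([231, 127, 465, 323], 0.85)]
cup_mouth [([236, 126, 463, 321], 0.91)]
hub [([231, 126, 467, 326], 0.65)]
peg_top [([230, 126, 468, 322], 0.74)]
[[347. 255.]
 [407. 184.]
 [267. 245.]]
```

View pics/w3.png

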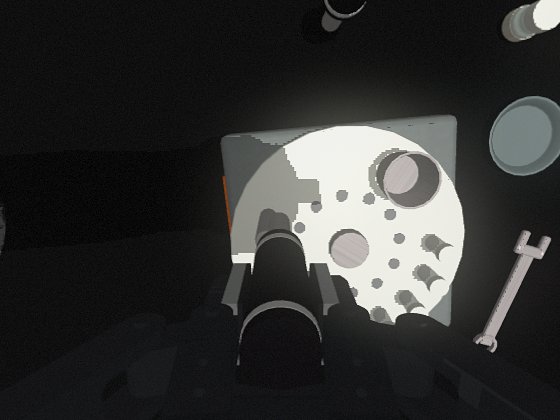

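```bash
python3 - <<'E'
from h import *
from workcell import bot
a=cv2.imread("pics/w3.png")[110:330,215:475]
cv2.imwrite("pics/w3z.png",cv2.resize(a,None,fx=3,fy=2.7,interpolation=cv2.INTER_CUBIC))
p=bot.camera("wrist")
h=at(p,(349,249),.091);c=at(p,(411,180),.12);print(h,c,np.hypot(*(c-h)[:2]),np.degrees(np.arctan2(*(c-h)[1::-1])))
for z in (.12,.157,.075):print(proj(p,[[.46,.003,z]]))
E
```

```text
[ 0.54169989 -0.02294123  0.091     ] [0.58799174 0.05274585 0.12      ] 0.08872130769550979 58.549149444739484
[[267.91592565 232.89667105]]
[[266.65192679 246.07858429]]
[[269.14221941 220.10927238]]
```

View pics/w3z.png

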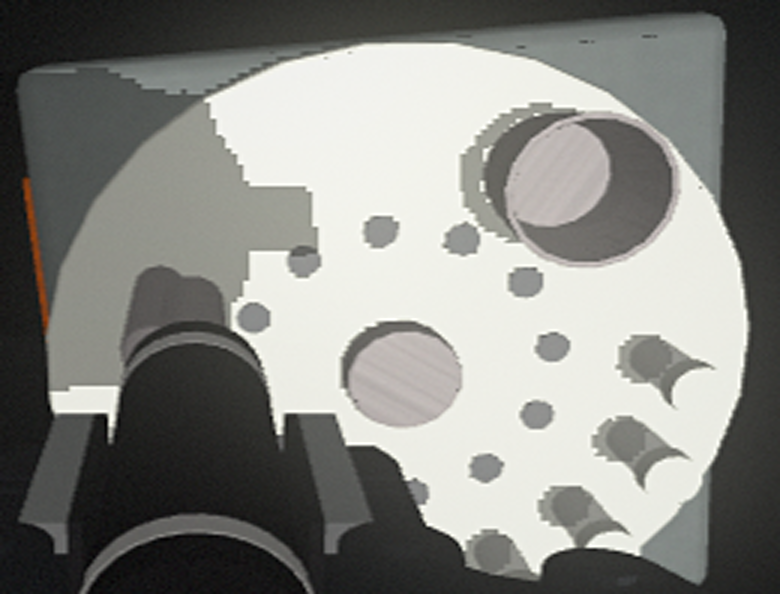

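```bash
python3 -m inch '[[[0,15,0],[0,0,0],15],[[0,35,0],[0,0,0],15],[[0,52,0],[0,0,0],15],[[0,64,0],[0,0,0],15],[[0,68,0],[0,0,0],15],[[0,68,0],[0,0,0],15],[[0,68,0],[0,0,0],15]]'
python3 - <<'E'
from h import *
from workcell import bot
p=bot.camera("wrist");f=cv2.cvtColor(p["frame"],cv2.COLOR_RGB2BGR)
o=bot.get_obs();print(o["time"],o["opening"],o["ee_pos"],o["tcp_rot"],o["wrist_force"])
e=o["ee_pos"];print("tip pred",proj(p,[e+[0,0,-.1044]]))
print("peg,hub,cup pred",proj(p,[[.4576,.0093,.157],[.4576,.0093,.075],[.5417,-.0229,.091],[.588,.0527,.12]]).round())
cv2.imwrite("pics/w4.png",cv2.resize(f[60:360,180:540],None,fx=2,fy=2,interpolation=cv2.INTER_CUBIC))
E
```

```text
time: 7.1
ee_pos: [0.4713, 0.0401, 0.2427]
tcp_rot: [-89.9, -0.2, 0.2]
wrist_force: [-0.6, -0.4, -0.6]
opening: 0.0232
7.15 0.023279986312695292 [0.47139634 0.04007215 0.24276994] [-89.894329    -0.19917533   0.16918017] [-0.25292405  0.03862588 -0.20555342]
tip pred [[280.14299866 218.20753278]]
peg,hub,cup pred [[259. 271.]
 [264. 234.]
 [363. 276.]
 [442. 195.]]
```

View pics/w4.png

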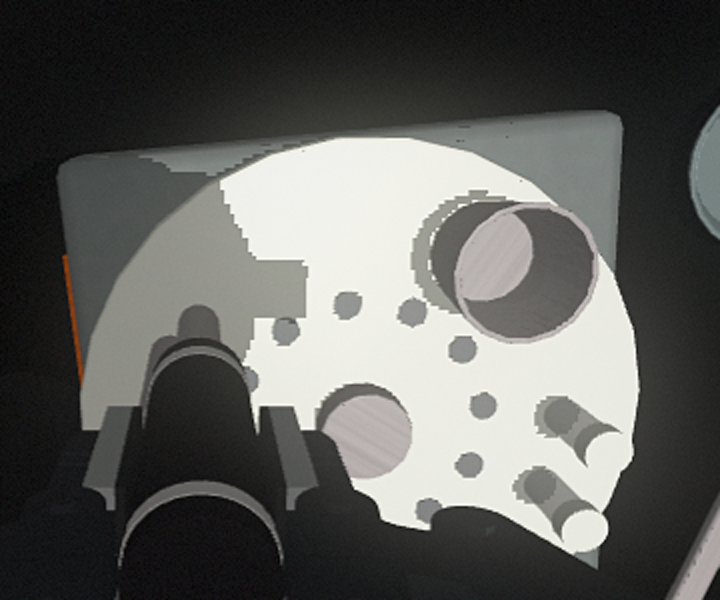

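```bash
python3 - <<'E'
from h import *
from workcell import bot
p=bot.camera("wrist")
e=bot.get_obs()["ee_pos"]
t=at(p,(280,222.5),.1383);h=at(p,(364,278),.091);c=at(p,(443.75,196.5),.12)
print(t-e,h,c,np.hypot(*(c-h)[:2]),np.degrees(np.arctan2(*(c-h)[1::-1])), c-t, bot.get_obs()["time"])
E
```

```text
[-7.10796719e-06 -3.08314220e-03 -1.04431548e-01] [ 0.54309097 -0.02498326  0.091     ] [0.58960708 0.05161386 0.12      ] 0.08961510630134469 58.73041262073583 [ 0.11819867  0.01463321 -0.0183    ] 7.2
```

```bash
cat >> h.py <<'E'
HUB=dict(wrist=(.5431,-.0250),scene=(.5441,-.0269),top=(.540,-.0305))
def cupangle(p,name,ph=np.arange(0,360,1.)):
    """score per cup direction: radial gradient round the rim circle (z=.12)"""
    g=cv2.GaussianBlur(p["frame"].astype(np.float32).max(2),(0,0),1.0)
    hx,hy=HUB[name];a=np.radians(np.arange(0,360,5))
    S=[]
    for f in np.radians(ph):
        c=np.array([hx+.09*np.cos(f),hy+.09*np.sin(f)]);v=[]
        for r in (.0215,.0265,.0295):
            X=np.c_[c[0]+r*np.cos(a),c[1]+r*np.sin(a),np.full(len(a),.12)]
            q=proj(p,X).astype(np.float32)
            v.append(cv2.remap(g,q[None,:,0],q[None,:,1],cv2.INTER_LINEAR,borderValue=0)[0])
        i,m,o=v
        S.append(np.mean(np.minimum(abs(m-i)+abs(o-m),60)))
    return ph,np.array(S)
def report(bot,names=("wrist","scene")):
    for n in names:
        p=bot.camera(n);ph,S=cupangle(p,n);S=S/S.max();k=np.argsort(-S);out=[]
        for j in k:
            if all(abs((ph[j]-x+180)%360-180)>15 for x,_ in out):out.append((ph[j],round(float(S[j]),2)))
            if len(out)==3:break
        print(n,out)
    return p
E
python3 - <<'E'
from h import *
from workcell import bot
report(bot,("wrist","scene","top"));print(bot.get_obs()["time"])
E
```

```text
wrist [(np.float64(61.0), 1.0), (np.float64(77.0), 0.57), (np.float64(176.0), 0.57)]
scene [(np.float64(60.0), 1.0), (np.float64(40.0), 0.74), (np.float64(213.0), 0.71)]
top [(np.float64(58.0), 1.0), (np.float64(148.0), 0.6), (np.float64(281.0), 0.53)]
7.35
```

```bash
cat > arc.py <<'E'
import numpy as np
H=np.array([.543,-.022])
def rows(e,ph,dz=0,r=.09):
    "tool-axis shifts (mm) to bring the tip to ring directions ph (deg)"
    f=np.radians(np.asarray(ph,float));X=H+r*np.c_[np.cos(f),np.sin(f)]-e[:2]
    for q,x in zip(ph,X*1e3):print(round(float(q),1),f"[{x[0]:.0f},{dz},{x[1]:.0f}]")
E
python3 - <<'E'
from arc import *
from workcell import bot
o=bot.get_obs();print(o["ee_pos"])
d=[2,2,2,2,2,2,2.5,3,3.5,4,4.5,5,5.5,6,6.5,6.9,6.9,6.9,2]
rows(o["ee_pos"],139.2+np.cumsum(d))
E
```

```text
[0.47129827 0.040013   0.24236514]
141.2 [2,0,-6]
143.2 [-0,0,-8]
145.2 [-2,0,-11]
147.2 [-4,0,-13]
149.2 [-6,0,-16]
151.2 [-7,0,-19]
153.7 [-9,0,-22]
156.7 [-11,0,-26]
160.2 [-13,0,-32]
164.2 [-15,0,-38]
168.7 [-17,0,-44]
173.7 [-18,0,-52]
179.2 [-18,0,-61]
185.2 [-18,0,-70]
191.7 [-16,0,-80]
198.6 [-14,0,-91]
205.5 [-10,0,-101]
212.4 [-4,0,-110]
214.4 [-3,0,-113]
```

```bash
python3 -m inch '[[[2,0,-6],[0,0,0],15],[[0,0,-8],[0,0,0],15],[[-2,0,-11],[0,0,0],15],[[-4,0,-13],[0,0,0],15],[[-6,0,-16],[0,0,0],15],[[-7,0,-19],[0,0,0],15],[[-9,0,-22],[0,0,0],15],[[-11,0,-26],[0,0,0],15],[[-13,0,-32],[0,0,0],15],[[-15,0,-38],[0,0,0],15],[[-17,0,-44],[0,0,0],15],[[-18,0,-52],[0,0,0],15],[[-18,0,-61],[0,0,0],15],[[-18,0,-70],[0,0,0],15],[[-16,0,-80],[0,0,0],15],[[-14,0,-91],[0,0,0],15],[[-10,0,-101],[0,0,0],15],[[-5,0,-110],[0,0,0],15],[[-5,0,-110],[0,0,0],15],[[-9,0,-103],[0,0,0],15]]'
python3 - <<'E'
from h import *
from arc import H
from workcell import bot
print(bot.get_obs()["time"])
report(bot,("wrist","scene"));o=bot.get_obs();e=o["ee_pos"];print(o["time"],e,o["wrist_force"],o["opening"],np.degrees(np.arctan2(e[1]-H[1],e[0]-H[0]))%360)
E
```

```text
time: 9.35
ee_pos: [0.4627, -0.0634, 0.2418]
tcp_rot: [-89.9, -0.1, 0.1]
wrist_force: [0.2, 0.2, -1.4]
opening: 0.0237
9.35
wrist [(np.float64(141.0), 1.0), (np.float64(316.0), 0.69), (np.float64(55.0), 0.62)]
scene [(np.float64(141.0), 1.0), (np.float64(43.0), 0.92), (np.float64(209.0), 0.9)]
9.45 [ 0.46214041 -0.06211139  0.24225146] [ 0.06005777 -0.2350583  -0.44924474] 0.023618780966726545 206.38427527322563
```

```bash
cat >> arc.py <<'E'
def model(phi,w,T,s=1.0,dt=.001):
    "cup direction at times T after now (deg, deg/s); s scales the deceleration"
    out=[];t=0
    for T_ in T:
        while t<T_-1e-9:
            phi+=w*dt;w=max(0,w-s*(.1087*w+3.99)*dt);t+=dt
        out.append(phi)
    return np.array(out),w
E
python3 - <<'E'
from arc import *
from workcell import bot
e=bot.get_obs()["ee_pos"];m,w=model(147.,69,np.arange(1,10)*.1);print(m.round(1),w)
m[:5]=[203,198,193,189,187]
rows(e,m)
E
```

```text
[153.8 160.6 167.2 173.7 180.1 186.4 192.6 198.6 204.6] 59.14796364521385
203.0 [-2,0,5]
198.0 [-5,0,12]
193.0 [-7,0,20]
189.0 [-8,0,26]
187.0 [-8,0,29]
186.4 [-9,0,30]
192.6 [-7,0,21]
198.6 [-4,0,11]
204.6 [-1,0,3]
```

```bash
python3 -m inch '[[[-2,0,5],[0,0,0],15],[[-5,0,12],[0,0,0],15],[[-7,0,20],[0,0,0],15],[[-8,0,25],[0,0,0],15],[[-8,0,28],[0,0,0],15],[[-8,0,28],[0,0,0],15],[[-7,0,21],[0,0,0],15],[[-4,0,11],[0,0,0],15]]'
python3 - <<'E'
from h import *
from arc import *
from workcell import bot
print(bot.get_obs()["time"])
p=bot.camera("wrist");o=bot.get_obs();e=o["ee_pos"];print(o["time"],e,o["wrist_force"],np.degrees(np.arctan2(e[1]-H[1],e[0]-H[0]))%360)
cv2.imwrite("pics/w5.png",cv2.cvtColor(p["frame"],cv2.COLOR_RGB2BGR)[60:400,100:460])
ph,S=cupangle(p,"wrist",np.arange(150,250,1.));k=np.argsort(-S)[:6];print(ph[k],S[k])
p=bot.camera("scene");ph,S=cupangle(p,"scene",np.arange(150,250,1.));k=np.argsort(-S)[:6];print(ph[k],S[k])
E
```

```text
time: 10.25
ee_pos: [0.4582, -0.0517, 0.2423]
tcp_rot: [-89.9, -0.2, 0.2]
wrist_force: [0.3, 0.1, -0.5]
opening: 0.0235
10.25
10.3 [ 0.45865424 -0.05301855  0.2420985 ] [-2.0980268  -0.40517742 -0.86158566] 200.1912349624828
[197. 196. 198. 199. 200. 195.] [44.362785 43.650253 43.190716 42.267838 41.942463 34.7231  ]
[200. 201. 150. 199. 202. 203.] [33.00999  32.85257  32.419216 32.309433 32.220676 31.037455]
```

View pics/w5.png

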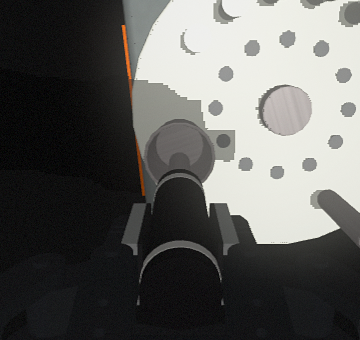

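```bash
cat > look.py <<'E'
from h import *
from arc import *
from workcell import bot
import sys
lo,hi=float(sys.argv[1]),float(sys.argv[2])
t=bot.get_obs()["time"];p=bot.camera("wrist");o=bot.get_obs();e=o["ee_pos"]
print("t pic",t,"now",o["time"],e.round(4),o["wrist_force"].round(1),"tip dir",(np.degrees(np.arctan2(e[1]-H[1],e[0]-H[0]))%360).round(1))
ph,S=cupangle(p,"wrist",np.arange(lo,hi,1.));k=np.argsort(-S)[:5];print("cup",ph[k],S[k].round(0),"centroid",(ph[k]*S[k]).sum()/S[k].sum())
cv2.imwrite("pics/l%d.png"%round(t*100),cv2.cvtColor(p["frame"],cv2.COLOR_RGB2BGR)[60:400,100:460])
E
cat > plan.py <<'E'
from arc import *
from workcell import bot
import sys
phi,w,n=float(sys.argv[1]),float(sys.argv[2]),int(sys.argv[3]);s=float(sys.argv[4]) if len(sys.argv)>4 else 1
m,w=model(phi,w,np.arange(1,n+1)*.1,s);e=bot.get_obs()["ee_pos"];print("end w",w,e[2]);rows(e,m,round((e[2]-.242)*1e3))
E
python3 plan.py 203.5 58 8
```

```text
end w 50.111839036519676 0.2420171526591377
209.2 [6,0,-13]
214.9 [11,0,-21]
220.4 [16,0,-28]
225.9 [22,0,-34]
231.2 [28,0,-40]
236.5 [35,0,-44]
241.6 [42,0,-49]
246.7 [49,0,-52]
```

```bash
python3 -m inch '[[[6,0,-13],[0,0,0],15],[[11,0,-21],[0,0,0],15],[[16,0,-28],[0,0,0],15],[[22,0,-34],[0,0,0],15],[[28,0,-40],[0,0,0],15],[[35,0,-44],[0,0,0],15],[[42,0,-49],[0,0,0],15],[[49,0,-52],[0,0,0],15]]'; python3 look.py 220 270
```

```text
time: 11.15
ee_pos: [0.5082, -0.1048, 0.242]
tcp_rot: [-89.9, -0.1, 0.1]
wrist_force: [-0.5, -0.1, -1.0]
opening: 0.0239
t pic 11.15 now 11.2 [ 0.5089 -0.105   0.2417] [-1.1  1.  -1.5] tip dir 247.7
cup [252. 253. 251. 254. 250.] [46. 45. 44. 40. 39.] centroid 252.01625661271373
```

```bash
python3 plan.py 254.7 56.5 7 .85
```

```text
end w 50.66227478497812 0.24165640465999322
260.3 [19,0,-6]
265.8 [28,0,-7]
271.3 [36,0,-7]
276.6 [44,0,-6]
281.9 [53,0,-5]
287.1 [61,0,-3]
292.2 [68,0,-0]
```

```bash
python3 -m inch '[[[19,0,-6],[0,0,0],15],[[28,0,-7],[0,0,0],15],[[36,0,-7],[0,0,0],15],[[44,0,-6],[0,0,0],15],[[53,0,-5],[0,0,0],15],[[61,0,-3],[0,0,0],15],[[68,0,0],[0,0,0],15]]'; python3 look.py 265 320
```

```text
time: 11.9
ee_pos: [0.5775, -0.1046, 0.2418]
tcp_rot: [-89.9, -0.1, 0.1]
wrist_force: [0.4, 1.0, -0.7]
opening: 0.0234
t pic 11.9 now 11.95 [ 0.5782 -0.1041  0.2415] [-1.   0.6 -2. ] tip dir 293.2
cup [291. 290. 292. 289. 293.] [45. 44. 43. 39. 38.] centroid 290.98494107115084
```

```bash
cat > fit.py <<'E'
from arc import *
from workcell import bot
from scipy.optimize import least_squares
import sys,json
D=np.array(json.loads(sys.argv[1]));n=int(sys.argv[2])
T=D[:,0]-D[0,0]
f=lambda x:np.r_[model(x[0],x[1],T,x[2],.005)[0]-D[:,1],(x[2]-1)/.15]
x=least_squares(f,[D[0,1],70,1],diff_step=1e-2).x;print(x.round(2),f(x).round(1))
o=bot.get_obs();t=o["time"]-D[0,0];e=o["ee_pos"]
m,w=model(x[0],x[1],[t],x[2]);print("now",m,w,"tip",np.degrees(np.arctan2(e[1]-H[1],e[0]-H[0]))%360)
m,w=model(x[0],x[1],t+np.arange(1,n+1)*.1,x[2]);print("end w",w);rows(e,m,round((e[2]-.242)*1e3))
E
python3 fit.py '[[9.35,140.5],[10.25,197.3],[10.3,200.5],[11.15,252],[11.9,291]]' 9
```

```text
[139.36  69.31   0.72] [-1.1  1.2  1.  -0.8 -0.3 -1.8]
now [293.16877166] 49.669551399767975 tip 293.18607757567736
end w 43.756858414670695
298.1 [7,0,3]
303.0 [14,0,7]
307.8 [20,0,11]
312.5 [26,0,16]
317.2 [31,0,21]
321.8 [36,0,26]
326.3 [40,0,32]
330.8 [43,0,38]
335.2 [47,0,44]
```

```bash
python3 -m inch '[[[7,0,3],[0,0,0],15],[[14,0,7],[0,0,0],15],[[20,0,11],[0,0,0],15],[[26,0,16],[0,0,0],15],[[31,0,21],[0,0,0],15],[[36,0,26],[0,0,0],15],[[40,0,32],[0,0,0],15],[[43,0,38],[0,0,0],15],[[46,0,44],[0,0,0],15]]'; python3 look.py 310 365
```

```text
time: 12.85
ee_pos: [0.6243, -0.0595, 0.2417]
tcp_rot: [-89.9, -0.1, 0.1]
wrist_force: [-0.6, -0.9, 0.0]
opening: 0.0234
t pic 12.85 now 12.9 [ 0.6246 -0.0587  0.2417] [-0.7  2.  -1.3] tip dir 335.8
cup [333. 334. 332. 335. 336.] [44. 42. 39. 39. 37.] centroid 333.9571560123164
```

```bash
python3 fit.py '[[9.35,140.5],[10.25,197.3],[10.3,200.5],[11.15,252],[11.9,291],[12.85,333.7]]' 10
```

```text
[139.28  69.79   0.77] [-1.2  1.3  1.2 -0.8 -0.7  0.3 -1.5]
now [336.04968485] 42.40785584506722 tip 335.7798832785322
end w 36.05318786740626
340.3 [3,0,6]
344.4 [5,0,13]
348.5 [7,0,19]
352.5 [8,0,25]
356.4 [8,0,31]
360.3 [8,0,37]
364.1 [8,0,43]
367.9 [8,0,49]
371.6 [7,0,55]
375.2 [5,0,60]
```

View pics/l1285.png

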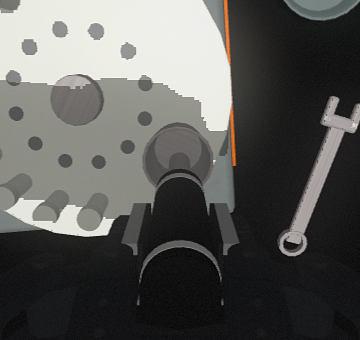

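```bash
python3 -m inch '[[[3,0,6],[0,0,0],15],[[5,0,12],[0,0,0],15],[[7,0,19],[0,0,0],15],[[8,0,25],[0,0,0],15],[[8,0,31],[0,0,0],15],[[8,0,37],[0,0,0],15],[[8,0,43],[0,0,0],15],[[8,0,49],[0,0,0],15],[[7,0,54],[0,0,0],15],[[5,0,60],[0,0,0],15]]'; python3 look.py 350 395
```

```text
time: 13.9
ee_pos: [0.6293, 0.0017, 0.2417]
tcp_rot: [-89.9, -0.2, 0.2]
wrist_force: [-0.3, -0.9, -1.2]
opening: 0.0237
t pic 13.9 now 13.95 [0.629  0.0025 0.2419] [0.6 0.9 0.2] tip dir 15.9
cup [371. 374. 372. 373. 375.] [45. 44. 44. 43. 42.] centroid 372.9683561849515
```

```bash
python3 fit.py '[[9.35,140.5],[10.25,197.3],[10.3,200.5],[11.15,252],[11.9,291],[12.85,333.7],[13.9,373]]' 10
```

```text
[139.04  70.54   0.82] [-1.5  1.5  1.4 -0.6 -0.8 -0.5  0.5 -1.2]
now [375.14032713] 34.550728589689164 tip 15.882644104177396
end w 28.49131385981836
378.6 [-1,0,4]
381.9 [-3,0,9]
385.2 [-5,0,14]
388.5 [-7,0,18]
391.6 [-9,0,23]
394.8 [-12,0,27]
397.8 [-15,0,31]
400.8 [-18,0,34]
403.7 [-21,0,38]
406.6 [-24,0,41]
```

```bash
python3 -m inch '[[[-1,0,4],[0,0,0],15],[[-3,0,9],[0,0,0],15],[[-5,0,13],[0,0,0],15],[[-7,0,18],[0,0,0],15],[[-9,0,22],[0,0,0],15],[[-12,0,26],[0,0,0],15],[[-15,0,30],[0,0,0],15],[[-18,0,34],[0,0,0],15],[[-21,0,37],[0,0,0],15],[[-24,0,40],[0,0,0],15]]'; python3 look.py 385 425
```

```text
time: 14.95
ee_pos: [0.6046, 0.0427, 0.242]
tcp_rot: [-89.8, -0.2, 0.2]
wrist_force: [0.7, 0.7, -0.2]
opening: 0.0235
t pic 14.95 now 15.0 [0.6043 0.043  0.2421] [ 0.6  0.7 -0.8] tip dir 46.7
cup [401. 402. 403. 404. 400.] [47. 47. 46. 45. 42.] centroid 402.020096966619
```

```bash
python3 fit.py '[[11.15,252],[11.9,291],[12.85,333.7],[13.9,372.7],[14.95,402]]' 10
```

```text
[251.79  56.33   1.  ] [-0.2  0.3  0.2 -0.5  0.2 -0. ]
now [403.4158695] 24.623572317978127 tip 46.678181779840415
end w 18.332159043411025
405.8 [1,0,-0]
408.2 [-1,0,2]
410.5 [-4,0,4]
412.7 [-7,0,7]
414.9 [-10,0,9]
417.0 [-12,0,10]
419.1 [-15,0,12]
421.1 [-18,0,14]
423.0 [-20,0,15]
424.8 [-23,0,16]
```

```bash
python3 -m inch '[[[0,0,0],[0,0,0],15],[[-2,0,2],[0,0,0],15],[[-4,0,4],[0,0,0],15],[[-7,0,6],[0,0,0],15],[[-9,0,8],[0,0,0],15],[[-12,0,10],[0,0,0],15],[[-15,0,12],[0,0,0],15],[[-17,0,14],[0,0,0],15],[[-20,0,15],[0,0,0],15],[[-22,0,16],[0,0,0],15]]'; python3 look.py 405 445; python3 fit.py '[[11.15,252],[11.9,291],[12.85,333.7],[13.9,372.7],[14.95,402]]' 12
```

```text
time: 16.0
ee_pos: [0.582, 0.059, 0.2422]
tcp_rot: [-89.8, -0.2, 0.2]
wrist_force: [0.1, 0.3, -1.5]
opening: 0.0239
t pic 16.0 now 16.05 [0.5818 0.0592 0.2422] [ 0.1  0.4 -1.8] tip dir 64.4
cup [427. 426. 425. 424. 428.] [52. 49. 49. 49. 47.] centroid 425.99352792211647
[251.79  56.33   1.  ] [-0.2  0.3  0.2 -0.5  0.2 -0. ]
now [425.74946995] 18.0351095326717 tip 64.43222638263386
end w 11.367559804967417
427.5 [-4,0,2]
429.2 [-7,0,3]
430.9 [-9,0,4]
432.5 [-12,0,5]
434.0 [-14,0,5]
435.5 [-16,0,6]
437.0 [-19,0,7]
438.3 [-21,0,7]
439.7 [-23,0,7]
440.9 [-25,0,8]
442.1 [-27,0,8]
443.3 [-28,0,8]
```

```bash
python3 -m inch '[[[-4,0,2],[0,0,0],15],[[-6,0,3],[0,0,0],15],[[-9,0,4],[0,0,0],15],[[-11,0,5],[0,0,0],15],[[-14,0,5],[0,0,0],15],[[-16,0,6],[0,0,0],15],[[-18,0,7],[0,0,0],15],[[-20,0,7],[0,0,0],15],[[-22,0,7],[0,0,0],15],[[-24,0,8],[0,0,0],15],[[-26,0,8],[0,0,0],15],[[-28,0,8],[0,0,0],15]]'; python3 look.py 420 465; python3 fit.py '[[11.15,252],[11.9,291],[12.85,333.7],[13.9,372.7],[14.95,402],[16.0,425.8]]' 14
```

```text
time: 17.25
ee_pos: [0.5536, 0.0671, 0.2422]
tcp_rot: [-89.8, -0.1, 0.2]
wrist_force: [0.5, -0.5, -0.1]
opening: 0.0235
t pic 17.25 now 17.3 [0.5534 0.0671 0.2423] [-0.1  0.6 -0.2] tip dir 83.3
cup [445. 446. 444. 447. 443.] [48. 48. 47. 45. 43.] centroid 445.02051991072113
[251.87  56.03   0.97] [-0.1  0.2  0.1 -0.5  0.5 -0.2 -0.2]
now [445.19079497] 11.621520226476402 tip 83.31950433763367
end w 4.957914752581155
446.3 [-5,0,1]
447.4 [-6,0,1]
448.4 [-8,0,1]
449.4 [-10,0,1]
450.4 [-11,0,1]
451.3 [-12,0,1]
452.1 [-14,0,1]
452.9 [-15,0,1]
453.6 [-16,0,1]
454.3 [-17,0,1]
455.0 [-18,0,1]
455.6 [-19,0,1]
456.2 [-20,0,0]
456.7 [-21,0,0]
```

```bash
python3 -m inch '[[[-4,0,1],[0,0,0],15],[[-6,0,1],[0,0,0],15],[[-8,0,1],[0,0,0],15],[[-10,0,1],[0,0,0],15],[[-11,0,1],[0,0,0],15],[[-12,0,1],[0,0,0],15],[[-14,0,1],[0,0,0],15],[[-15,0,1],[0,0,0],15],[[-16,0,1],[0,0,0],15],[[-17,0,1],[0,0,0],15],[[-18,0,1],[0,0,0],15],[[-19,0,1],[0,0,0],15],[[-20,0,0],[0,0,0],15],[[-21,0,0],[0,0,0],15]]'; python3 look.py 430 475; python3 fit.py '[[11.15,252],[11.9,291],[12.85,333.7],[13.9,372.7],[14.95,402],[16.0,425.8],[17.25,445.1]]' 14
```

```text
time: 18.7
ee_pos: [0.5324, 0.0668, 0.2422]
tcp_rot: [-89.8, -0.1, 0.2]
wrist_force: [-0.5, 1.0, -0.6]
opening: 0.0234
t pic 18.7 now 18.75 [0.5323 0.0669 0.2423] [ 0.3  0.6 -0.5] tip dir 96.9
cup [459. 458. 457. 460. 456.] [48. 47. 45. 45. 40.] centroid 458.05585128762203
[251.92  55.9    0.97] [-0.1  0.2  0.  -0.5  0.6 -0.  -0.1 -0.2]
now [457.51136324] 4.918751623232263 tip 96.88937626905988
end w 0
458.0 [-2,0,0]
458.4 [-2,0,0]
458.8 [-3,0,0]
459.1 [-4,0,-0]
459.4 [-4,0,-0]
459.7 [-4,0,-0]
459.9 [-5,0,-0]
460.1 [-5,0,-0]
460.2 [-5,0,-0]
460.3 [-5,0,-0]
460.4 [-5,0,-0]
460.4 [-5,0,-0]
460.4 [-5,0,-0]
460.4 [-5,0,-0]
```

```bash
python3 -m inch '[[[-2,0,0],[0,0,0],15],[[-2,0,0],[0,0,0],15],[[-3,0,0],[0,0,0],15],[[-4,0,0],[0,0,0],15],[[-4,0,0],[0,0,0],15],[[-5,0,0],[0,0,0],15],[[-5,0,0],[0,0,0],15],[[-5,0,0],[0,0,0],15],[[-6,0,0],[0,0,0],15],[[-6,0,0],[0,0,0],15],[[-6,0,0],[0,0,0],15],[[-6,0,0],[0,0,0],15],[[-6,0,0],[0,0,0],15],[[-6,0,0],[0,0,0],15],[[-6,0,0],[0,0,0],15],[[-6,0,0],[0,0,0],15],[[-6,0,0],[0,0,0],15],[[-6,0,0],[0,0,0],15]]'; python3 look.py 440 485;python3 -m inch '[[[0,0,0],[0,0,0],15],[[0,0,0],[0,0,0],15],[[0,0,0],[0,0,0],15],[[0,0,0],[0,0,0],15],[[0,0,0],[0,0,0],15],[[0,0,0],[0,0,0],15],[[0,0,0],[0,0,0],15],[[0,0,0],[0,0,0],15],[[0,0,0],[0,0,0],15],[[0,0,0],[0,0,0],15],[[0,0,0],[0,0,0],15],[[0,0,0],[0,0,0],15],[[0,0,0],[0,0,0],15],[[0,0,0],[0,0,0],15],[[0,0,0],[0,0,0],15]]'; python3 look.py 440 485; cp $(ls -t pics/l*.png|head -1) pics/end.png; python3 -c "
import cv2,glob
l=sorted(glob.glob('pics/l2*.png'));print(l);print(cv2.absdiff(cv2.imread(l[-1]),cv2.imread(l[-2])).mean())"
```

```text
time: 20.55
ee_pos: [0.5263, 0.0669, 0.2423]
tcp_rot: [-89.8, -0.1, 0.2]
wrist_force: [0.2, 0.3, -1.9]
opening: 0.0234
t pic 20.55 now 20.6 [0.5263 0.0669 0.2423] [-0.6 -0.1 -1. ] tip dir 100.7
cup [462. 463. 464. 461. 465.] [47. 46. 45. 41. 37.] centroid 462.9570663702533
time: 22.1
ee_pos: [0.5263, 0.0669, 0.2423]
tcp_rot: [-89.8, -0.1, 0.2]
wrist_force: [0.5, -0.1, -0.5]
opening: 0.0233
t pic 22.1 now 22.15 [0.5262 0.0669 0.2423] [-0.2 -0.4 -0.6] tip dir 100.7
cup [462. 463. 464. 461. 465.] [47. 46. 45. 41. 37.] centroid 462.95693057702164
['pics/l2055.png', 'pics/l2210.png']
2.2685021786492374
```

View pics/end.png

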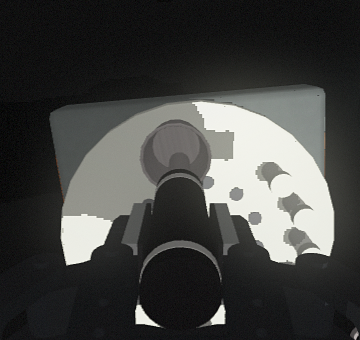

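```bash
python3 -c "
from workcell import bot
print(bot.job_done())"
```

```text
the job is handed in; nothing more can be done
None
```

I took the 25 mm probe out of the stand and left the two larger look-alikes alone. I then pushed the peg anticlockwise to about 1.2 rad/s, which is roughly one turn in 5.2 s. The probe met the cup about a second after release and stayed over it until the carousel stopped, and I handed the job in at 22.2 s. No verdict was reported.

**Last checks:**
- **Carousel at rest:** The cup's direction was 463.0° (anticlockwise from world x, turns counted) in two pictures 1.5 s apart, so it had stopped.
- **Probe over the cup:** In the last picture the tip was about 6 mm from the middle of the mouth. From the arm height I put it about 18 mm above the rim. The gripper was vertical to 0.2° and the finger opening was 23 mm, so the probe was still held.
- **Tracking while it coasted:** At each check the tip was within about 10 mm of the cup's centre. Tracking above 0.2 rad/s lasted from about 10.2 s to 17.3 s, well over the required 4 s.
- **Contact:** Wrist force showed nothing above about 2 N, which is its noise level. It can't confirm the 0.02 N contact limit.

**Disagreements between measurements:**
- The cameras differed by 5–10 mm on the y positions of the stand and hub. I used the wrist camera, measured relative to the probe's tip.
- My cup detector differed by about 2° (3 mm) from a reading by eye.

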